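# Pack fresh pulp end caps from the mould

## Robot

A 7-joint arm with a two-finger parallel gripper is mounted at the origin on a cart in front of the work surface, level with it; the furniture and walls round the work are solid. World frame = base frame: x ahead of the robot, y to its left, z up, the work surface at z = 0. Lengths are in m, angles in degrees, forces in N, time in s.
With the tool pointing down it reaches from about 0.425 to 0.875 m from the base axis. Payload 4.7 kg.
Tool frame: the origin (TCP) lies at the very end of the fingers, on their centre line; the grasp point (between the pads) lies 19 mm behind it; z points along the fingers, y is the line along which they close (so a half turn about z gives the same grasp; the last joint's range is limited). The gripper opens to 87 mm and grips with 3 to 60 N. Pads are 19 mm wide; open, the fingers measure 117 mm over their backs; the gripper's body (75 mm by 190 mm) begins 51 mm behind the grasp point.
Start: joints at [-70.869, 18.392, -4.016, 83.108, 1.295, 78.541, -3.26], TCP at [0.204, 0.617, 0.223] pointing down, gripper open.
Joint ranges: [-163.93, 163.93], [-17.29, 119.83], [-79.2, 71.16], [3.27, 140.29], [-89.18, 269.18], [5.43, 117.66], [-154.24, 154.24]. Speed limits (degrees/s): [147.25, 147.25, 180, 180, 180, 180, 180].

## Interface

Orientations are given as [roll, pitch, yaw] about the fixed x, y, z axes, in that order (R = Rz(yaw) Ry(pitch) Rx(roll)).
In Python, from cell import get_obs, eyes, env gives the robot as it stands.
- The arm moves only by the tool servo_tool, never from a script. Its argument "series" is a list that holds one entry, the list of rows, each a list of 7 numbers: the shift along the tool's x, y, z in units of 300 mm (1.0 is 300 mm), then the turn, a rotation vector about the tool's x, y, z in units of pi rad (1.0 is pi rad), then the opening, from 0 (shut) to 1 (fully open). In form: [[[tx, ty, tz, wx, wy, wz, gripper], ...]]. A call has 1 to 12 rows; each row is the pose to reach, as a shift and turn from the pose commanded when the call began, along the tool's axes at that moment, turning the shorter way round; what a row does not reach only later rows make up. A row lasts 1/12 s, in which the tool goes at most 41.7 mm and 7.16 degrees, less where a joint would pass 70% of its speed; a pose out of reach is approached as far as the arm can. A call with a number of a shift or a turn outside -1 to 1 is refused whole. A call with a gripper value outside its range is refused whole. The fingers move at their own pace and stop on an object; "grip_force" is the grip in N (left out, the last holds). Time passes only in rows, so rows that repeat a pose let the fingers close. It gives the time, the measured TCP pose, the force, the opening and the grip force at its end, in the units of the state.
- get_obs(): the state, without advancing time (a new reading comes with each control period).
- eyes.read_camera(name): name is "scene" or "top" or "wrist"; returns a dict with "frame" (480x640x3 uint8, red, green, blue), "depth" (480x640 float32, m along the optical axis (not along the pixel's ray), 0 where there is no reading), "fx", "fy", "cx", "cy" (pixels), "origin" and "rotation" of the camera in the world; the wrist camera has in their place "mount" (4x4, takes a point from camera to tool coordinates, whose origin is the TCP and whose axes are the flange's). Camera axes: x right, y down, z forward; pixel columns grow to the right and rows downward; lengths in m; the calibration is good to about 2 mm. The wrist camera is an equidistant fisheye: a pixel r from the principal point sees the ray r / f radians off the axis. A picture is of the moment at which its call begins: read the wrist's pose just before it.
- env.sign_off(): hands the job in; it is judged then, once.
The state is a dict: "time_s": time; "qpos": joint angles; "joint_velocities": joint speeds; "effort": joint torques, N m; "tool_pos": TCP position; "tool_rot": TCP orientation; "force": force on the tool from outside, world axes, zero at the start; "wrist_torque": the same for the moment, N m; "grip_width": finger opening in m; "grasp_force": force on a finger pad.
Only numpy, scipy, OpenCV 4.12 (cv2) and the standard library are available. Lean on these libraries where they do the work, as an engineer would, in place of code of your own. Each camera call takes 0.05 s, during which the arm holds its last target. There are 200 camera calls.

## Task

Lift the two freshly formed pulp end caps out of the mould and set them down flat in the carton, the long cap in the long cell and the short cap in the shorter cell beside the box of staples. The tape measure that was left in the long cell must come out: stand it upright on the bench, outside the carton. The caps are fragile: grip them with no more than 15 N, never press them down with more than 25 N, and set them down without dropping them. Leave all other things as they are.

Things in the scene. Friction and masses are not known exactly. Their poses are not given: they have to be found in the camera images.
- mould: fixed aluminium forming mould, 144 (x) x 172 (y) x 26 mm, with two open cavities 16 mm deep side by side, 3 mm clear round the caps in them: the long one centred at y = +42, the short one at y = -42 mm. The humps of the caps stand 30 mm above its top. Origin: centre of the underside, on the bench; any yaw
- long_cap: fragile moulded-pulp end cap: flat foot 110 x 60 x 18 mm, in its middle a hump 80 x 36 mm rising to 46 mm above the underside; 60 to 130 g. Grip the hump across its 36 mm width (y), tips about 6 mm above the foot; crushed by a grip above 15 N. Origin: centre of the underside; x along its length, z up. Starts right way up in its mould cavity, underside 10 mm above the bench
- short_cap: fragile moulded-pulp end cap: flat foot 74 x 60 x 18 mm, in its middle a hump 46 x 36 mm rising to 46 mm above the underside; 45 to 95 g. Grip the hump across its 36 mm width (y), tips about 6 mm above the foot; crushed by a grip above 15 N. Origin: centre of the underside; x along its length, z up. Starts right way up in its mould cavity, underside 10 mm above the bench
- carton: low open cardboard carton fixed to the bench, outside 153 (x) x 220 (y) x 38 mm, walls, dividers and floor 4 mm. On its +y side a long cell, 145 x 104 (y) mm; on its -y side a shorter cell, 100 x 104 mm, and beyond that (+x) a narrow one, 41 x 104 mm, holding the box of staples. Origin: centre of the underside, on the bench; any yaw
- long_cell (a point): centre of the floor of the carton's long cell (145 x 104 mm), 4 mm above the bench, at x 0, y +54 mm from the carton's origin; axes as the carton's
- short_cell (a point): centre of the floor of the carton's shorter cell (100 x 104 mm), 4 mm above the bench, at x -22.5, y -54 mm from the carton's origin; axes as the carton's
- tape_measure: yellow tape measure standing on its foot in the carton's long cell, 32 mm thick (x), from -27 to +33 mm along its y, 60 mm high, 140 to 235 g; not fragile. Origin: underside, z up; any yaw; grip it across its thickness
- staple_box: white cardboard box of staples 36 x 62 (y) x 22 mm, already packed in the carton's narrow cell. Origin: centre of the underside
- radio: black hand radio standing upright, 35 x 56 (y) mm, body 105 mm high, aerial up to 165 mm at its -y side. Origin: centre of the underside
- marker: white marker pen with a black cap lying on the bench, 17 x 135 (y) x 16 mm. Origin: centre of the underside
- stapler: red and black stapler lying on the bench, 32 x 142 (y) x 54 mm. Origin: centre of the underside
- label_roll: white roll of labels standing on end, 95 mm across, 102 mm high. Origin: centre of the underside
- shelf_corner (a point): near right corner, on the bench, of the fixed blue keyboard shelf (up to 140 mm high), which fills the bench from here to the back (+x, 210 mm) and the left (+y, 460 mm); keep clear of it
- torch: dark metal torch lying on the bench, 33 x 128 (y) x 33 mm. Origin: centre of the underside
There are look-alikes about, which are no part of the job. Of the things shaped like the tape_measure, the yellow one is meant.

How it is judged (in metres and radians):
At the end, for the whole second after the job is handed in: Each cap lies released, at rest and flat (tilt under 0.12 rad), right way up, on the floor of its own cell (height within 6 mm, x and y within 30 mm of the cell's centre); the tape measure stands at rest, upright (under 0.15 rad), on the bench itself, its origin outside the carton's walls (x of long_cap in the frame of long_cell between -0.03 and 0.03 m and y of long_cap in the frame of long_cell between -0.03 and 0.03 m and z of long_cap in the frame of long_cell between -0.005 and 0.006 m and angle between each of long_cap, short_cap's own z axis and vertical below 0.12 rad and linear speed of each of long_cap, short_cap, tape_measure below 0.02 m/s and x of short_cap in the frame of short_cell between -0.03 and 0.03 m and y of short_cap in the frame of short_cell between -0.03 and 0.03 m and z of short_cap in the frame of short_cell between -0.005 and 0.006 m and height (world z) of tape_measure between -0.01 and 0.008 m and angle between tape_measure's own z axis and vertical below 0.15 rad and (x of tape_measure in the frame of carton above 0.085 m or x of tape_measure in the frame of carton below -0.085 m or y of tape_measure in the frame of carton above 0.12 m or y of tape_measure in the frame of carton below -0.12 m)); the robot touches nothing.
It fails at once if a cap squeezed with more than 15 N per finger (both fingers together over 32 N) (contact force between any of long_cap, short_cap and the fingers above 32 N).
It fails at once if a cap pressed against the carton or the mould with more than 25 N (contact force between any of long_cap, short_cap and carton above 25 N or contact force between any of long_cap, short_cap and mould above 25 N).
It fails at once if a cap dropped (moving at over 0.45 m/s with no finger on it, a fall of about 10 mm) ((linear speed of long_cap above 0.45 m/s and contact force between long_cap and the fingers below 0.01 N) or (linear speed of short_cap above 0.45 m/s and contact force between short_cap and the fingers below 0.01 N)).
It fails at once if a bystander (radio, marker, stapler, label roll, torch, box of staples) shifted by more than 20 mm or tipped (distance of any of radio, marker, stapler, label_roll, torch, staple_box from where it was at the start of the episode above 0.02 m or angle between any of radio, marker, stapler, label_roll, torch, staple_box's own z axis and vertical above 0.3 rad).
It also fails if it takes over 72 s, if anything falls off the work surface, if the arm or the gripper's body presses on something with over 40 N, if the wrist force passes 120 N, or if a joint passes its speed limit or range.

## Working session

There is one attempt and no reset: what is moved stays moved. The work goes in short steps, Python scripts to look and compute and a tool call to move; the robot and the scene stay as the last step left them, time stands still between calls to the robot, and variables do not carry over. Pictures are saved under pics/ and viewed, at most 10 in all, crops included, and the job is handed in when it is done.

Besides the shell and the picture viewer there is one more tool, called by a JSON object that holds its "method" and its "body". servo_tool: Moves the arm, as the interface text tells. Shifts and turns lie within -1 to 1; 1 stands for 300 mm of shift or pi rad of turn. Its arguments: {"type":"object","properties":{"series":{"type":"array"},"grip_force":{"type":"number"}},"required":["series"]}

```bash
mkdir -p pics; ls; python3 - <<'E'
from cell import get_obs, eyes, env
import cv2,numpy as np
o=get_obs();print({k:np.round(v,3).tolist() for k,v in o.items()})
ims=[]
for n in("scene","top"):
    c=eyes.read_camera(n);np.savez(f"pics/{n}0.npz",**c);cv2.imwrite(f"pics/{n}0.png",c["frame"][:,:,::-1])
    print(n,c["fx"],c["fy"],c["cx"],c["cy"],np.round(c["origin"],3),np.round(c["rotation"],3).tolist())
E
```

```text
pics
{'time_s': 0.0, 'qpos': [-70.869, 18.44, -4.016, 83.174, 1.296, 78.541, -3.26], 'joint_velocities': [-0.044, -0.086, 0.022, 0.04, -0.065, 0.018, -0.027], 'effort': [0.001, -49.127, -0.404, -31.253, -0.064, 0.043, 0.0], 'tool_pos': [0.204, 0.617, 0.221], 'tool_rot': [-179.89, 0.006, 161.679], 'force': [0.529, -0.22, -0.54], 'wrist_torque': [-0.045, 0.018, 0.035], 'grasp_force': 0.0, 'grip_width': 0.087}
scene 462.8753970005074 462.8753970005074 323.89436198329395 239.5912833445949 [-0.281 -0.757  0.801] [-123.982, -0.372, -49.046]
top 623.362887070763 623.362887070763 316.68571409872266 239.34699660542447 [ 0.254 -0.042  1.615] [-169.441, -0.724, -88.876]
```

View pics/top0.png

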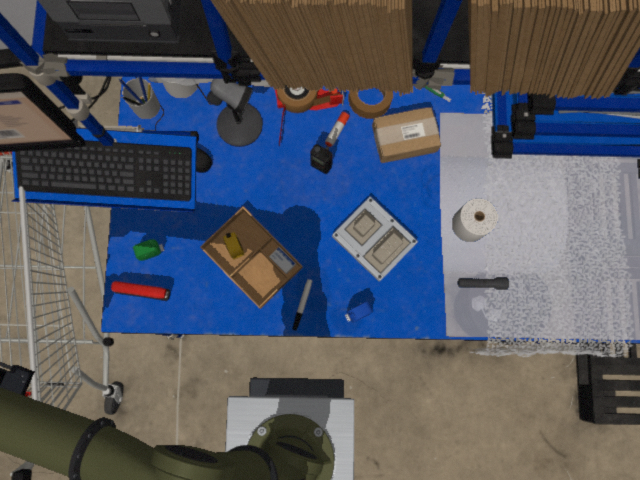

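View pics/scene0.png

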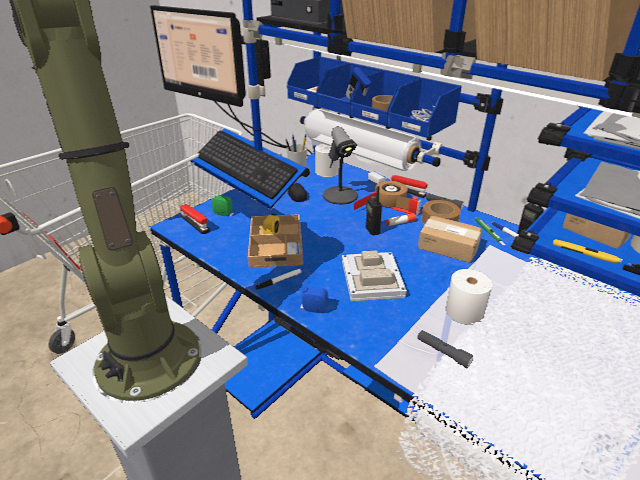

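Up in the top view is +x. Shapes like the tape measure: yellow in the carton's long cell at top (233,245), green at (148,249) and blue at (358,312). I choose the yellow one. The mould is at (375,238) and the carton at (252,256), with the marker at (303,303), the stapler at (140,290), the radio at (320,157), the roll at (475,220) and the torch at (483,283).

```bash
cat > h.py <<'E'
import numpy as np,cv2
from scipy.spatial.transform import Rotation as R
def rot(c):
    r=np.array(c["rotation"]); return R.from_euler("xyz",r,degrees=True).as_matrix() if r.shape==(3,) else r
def cloud(c):
    v,u=np.mgrid[:480,:640]; d=c["depth"]
    p=np.stack([(u-c["cx"])/c["fx"]*d,(v-c["cy"])/c["fy"]*d,d],-1)
    return p@rot(c).T+c["origin"]
def rect(P):
    r=cv2.minAreaRect((P*1000).astype(np.float32)); return np.round(r[0],1),np.round(r[1],1),round(r[2],1)
E
python3 - <<'E'
from h import *
c=np.load("pics/top0.npz");P=cloud(c);f=c["frame"].astype(int)
def reg(u0,v0,u1,v1,z0,z1,m=None):
    M=np.zeros((480,640),bool);M[v0:v1,u0:u1]=1;M&=(P[...,2]>z0)&(P[...,2]<z1)
    return M if m is None else M&m
print("bench z",np.median(P[270:290,330:345,2]))
def show(n,M):
    k,l,s,ce=cv2.connectedComponentsWithStats(M.astype(np.uint8))
    for i in range(1,k):
        if s[i,4]>12:
            q=P[l==i];print(n,s[i,4],ce[i].round(),rect(q[:,:2]),"z",np.round(np.percentile(q[:,2],[5,50,95]),3))
show("mould",reg(325,190,425,285,.015,.035))
show("humps",reg(325,190,425,285,.048,.065))
show("feet?",reg(325,190,425,285,.005,.065))
show("carton",reg(195,200,310,312,.028,.046))
hsv=cv2.cvtColor(c["frame"],cv2.COLOR_RGB2HSV)
show("tape",reg(195,200,310,312,.045,.075))
show("tapeyel",reg(195,200,310,312,.006,.075,(hsv[...,0]>22)&(hsv[...,0]<34)&(hsv[...,1]>150)))
show("staple",reg(265,240,305,280,.01,.03,hsv[...,1]<80))
for n,b in dict(marker=(285,275,315,332),radio=(305,140,335,175),stapler=(105,275,175,305),roll=(450,195,500,245),torch=(455,270,512,295),blue=(340,295,375,325),green=(130,235,168,262)).items(): show(n,reg(*b,.008,.2))
show("shelf",reg(0,130,205,212,.02,.16))
s=4
cr=cv2.resize(c["frame"][195:315,195:425],None,fx=3.4,fy=3.4,interpolation=cv2.INTER_CUBIC)
cv2.imwrite("pics/crop1.png",cr[:,:,::-1])
E
```

```text
bench z -0.0015684976350808233
mould 2718 [373. 238.] (array([ 558.4, -206.5]), array([172.3, 146.1]), 46.8) z [0.019 0.025 0.032]
humps 237 [364. 225.] (array([ 586.4, -176. ]), array([35.2, 47. ]), 46.0) z [0.05  0.055 0.06 ]
humps 416 [387. 248.] (array([ 528.3, -236.7]), array([36.2, 80.2]), 45.8) z [0.049 0.055 0.061]
feet? 3664 [374. 239.] (array([ 560.6, -206.6]), array([179.5, 157.4]), 46.7) z [0.013 0.026 0.057]
carton 732 [254. 256.] (array([501.5, 112.6]), array([222. , 152.8]), 45.9) z [0.029 0.036 0.042]
carton 20 [238. 255.] (array([502.1, 145.2]), array([ 3.2, 30.5]), 24.3) z [0.028 0.04  0.046]
carton 15 [281. 260.] (array([496.4,  35.6]), array([15.8, 12.4]), 80.8) z [0.028 0.029 0.032]
tape 320 [232. 244.] (array([528.7, 158.3]), array([62.5, 35.2]), 24.1) z [0.049 0.062 0.069]
tapeyel 29 [236. 254.] (array([507.3, 146.7]), array([13.1, 27. ]), 24.2) z [0.043 0.052 0.065]
staple 269 [281. 261.] (array([496.1,  31.5]), array([62.6, 39.1]), 47.7) z [0.016 0.025 0.029]
staple 15 [288. 255.] (array([508.1,  17.1]), array([33. ,  3.3]), 46.0) z [0.012 0.021 0.027]
marker
[... 448 characters left out ...]
) z [0.011 0.048 0.056]
roll 1616 [476. 220.] (array([ 620. , -474.4]), array([127.3, 129.6]), 88.6) z [0.011 0.098 0.105]
torch 19 [494. 272.] (array([ 478.2, -522.3]), array([21.4,  9. ]), 89.2) z [0.008 0.011 0.014]
torch 616 [487. 283.] (array([ 440.4, -496.2]), array([ 57.2, 144.8]), 9.3) z [0.01  0.027 0.035]
torch 18 [488. 291.] (array([ 428.4, -501.5]), array([ 9.3, 24.2]), 7.5) z [0.009 0.011 0.013]
blue 325 [359. 311.] (array([ 366.1, -167.6]), array([33.6, 61. ]), 27.9) z [0.044 0.058 0.064]
green 432 [146. 249.] (array([518.9, 383.5]), array([51.5, 64.9]), 20.6) z [0.015 0.055 0.063]
shelf 12825 [113. 172.] (array([707.8, 486.2]), array([205.4, 486.8]), 2.6) z [0.034 0.09  0.121]
```

View pics/crop1.png

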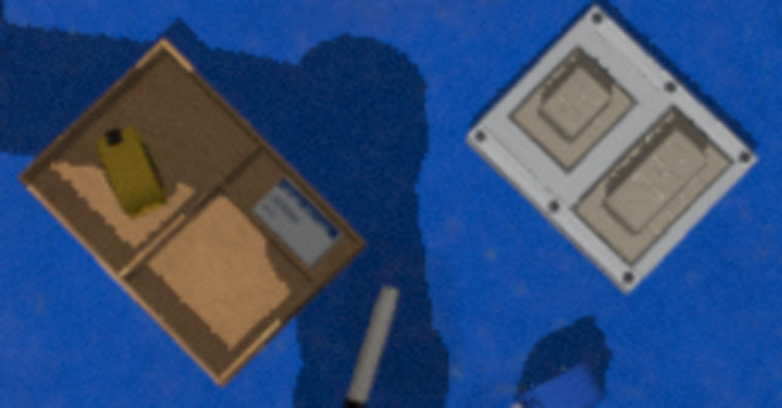

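The crop shows the yellow tape in the long cell at about (133,172), the staple box in the narrow cell at (300,222), and the short cap (upper) and long cap (lower right) in the mould. The frames are consistent, so I'll plan the numbers now.

```bash
cat >> h.py <<'E'
def pose(x,y,z,yaw): return np.array([x,y,z]),R.from_euler("xyz",[180,0,yaw],degrees=True)
def step(a,b):
    t=a[1].inv().apply(b[0]-a[0])/.3; w=(a[1].inv()*b[1]).as_rotvec()/np.pi
    return np.round(np.r_[t,w],3).tolist()
def cur():
    from cell import get_obs
    o=get_obs(); return np.array(o["tool_pos"]),R.from_euler("xyz",o["tool_rot"],degrees=True)
E
python3 - <<'E'
from h import *
a=cur();b=pose(.529,.158,.2,-156)
print(step(a,b))
E
```

```text
[-1.508, -1.111, 0.074, -0.001, -0.0, -0.235]
```

{"method": "servo_tool", "body": {"series": [[[-0.75, -0.55, 0.03, 0, 0, -0.235, 0.7], [-0.75, -0.55, 0.03, 0, 0, -0.235, 0.7], [-0.75, -0.55, 0.03, 0, 0, -0.235, 0.7], [-0.75, -0.55, 0.03, 0, 0, -0.235, 0.7], [-0.75, -0.55, 0.03, 0, 0, -0.235, 0.7], [-0.75, -0.55, 0.03, 0, 0, -0.235, 0.7], [-0.75, -0.55, 0.03, 0, 0, -0.235, 0.7], [-0.75, -0.55, 0.03, 0, 0, -0.235, 0.7], [-0.75, -0.55, 0.03, 0, 0, -0.235, 0.7], [-0.75, -0.55, 0.03, 0, 0, -0.235, 0.7]]]}}

```text
time_s: 0.93
tool_pos: [0.3655, 0.3901, 0.2134]
tool_rot: [180.0, -0.0, -156.0]
force: [-0.5, -0.4, -0.0]
grip_width: 0.061
grasp_force: 0.0
```

```bash
python3 - <<'E'
from h import *
a=cur();print(a[0],a[1].as_euler("xyz",degrees=True),step(a,pose(.529,.158,.2,-156)))
E
```

```text
[0.36554756 0.39005965 0.21340872] [ 1.79959331e+02 -2.71530198e-02 -1.56040877e+02] [-0.184, -0.928, 0.044, 0.0, -0.0, -0.0]
```

{"method": "servo_tool", "body": {"series": [[[-0.184, -0.928, 0.044, 0, 0, 0, 0.7], [-0.184, -0.928, 0.044, 0, 0, 0, 0.7], [-0.184, -0.928, 0.044, 0, 0, 0, 0.7], [-0.184, -0.928, 0.044, 0, 0, 0, 0.7], [-0.184, -0.928, 0.044, 0, 0, 0, 0.7], [-0.184, -0.928, 0.044, 0, 0, 0, 0.7], [-0.184, -0.928, 0.044, 0, 0, 0, 0.7], [-0.184, -0.928, 0.044, 0, 0, 0, 0.7], [-0.184, -0.928, 0.044, 0, 0, 0, 0.7], [-0.184, -0.928, 0.044, 0, 0, 0, 0.7]]]}}

```text
time_s: 1.77
tool_pos: [0.5288, 0.1603, 0.2]
tool_rot: [179.9, -0.0, -155.9]
force: [-0.5, -0.5, 0.3]
grip_width: 0.0612
grasp_force: 0.0
```

```bash
cat >> h.py <<'E'
def wcloud(save=None):
    from cell import eyes
    p,r=cur(); c=eyes.read_camera("wrist"); f=c["frame"]
    if save: cv2.imwrite(save,f[:,:,::-1])
    v,u=np.mgrid[:480,:640]; x=(u-c["cx"])/c["fx"]; y=(v-c["cy"])/c["fy"]; th=np.hypot(x,y)+1e-9
    t=np.tan(np.minimum(th,1.5)); d=c["depth"]
    q=np.stack([x/th*t*d,y/th*t*d,d],-1); q[th>1.3]=np.nan
    M=np.array(c["mount"]); q=q@M[:3,:3].T+M[:3,3]
    return f,r.apply(q.reshape(-1,3)).reshape(q.shape)+p,M
E
python3 - <<'E'
from h import *
print(cur()[0])
f,P,M=wcloud("pics/w1.png");print(M.round(3).tolist())
Z=P[...,2];h=np.hypot(P[...,0]-.529,P[...,1]-.158)
m=(Z>.048)&(Z<.075)&(h<.06)
print(m.sum(),rect(P[m][:,:2]),np.percentile(Z[m],[5,50,95]))
hsv=cv2.cvtColor(f,cv2.COLOR_RGB2HSV);m2=m&(hsv[...,0]>20)&(hsv[...,0]<34)&(hsv[...,1]>120)
print(m2.sum(),rect(P[m2][:,:2]))
E
```

```text
[0.52883926 0.1603038  0.19999591]
[[-0.001, -0.968, -0.249, 0.068], [1.0, -0.001, 0.0, 0.001], [-0.0, -0.249, 0.968, -0.162], [0.0, 0.0, 0.0, 1.0]]
2724 (array([528.8, 158.9]), array([61.3, 34.9]), 24.6) [0.05447447 0.06305355 0.06501379]
2469 (array([528. , 157.6]), array([58.8, 32.7]), 24.8)
```

View pics/w1.png

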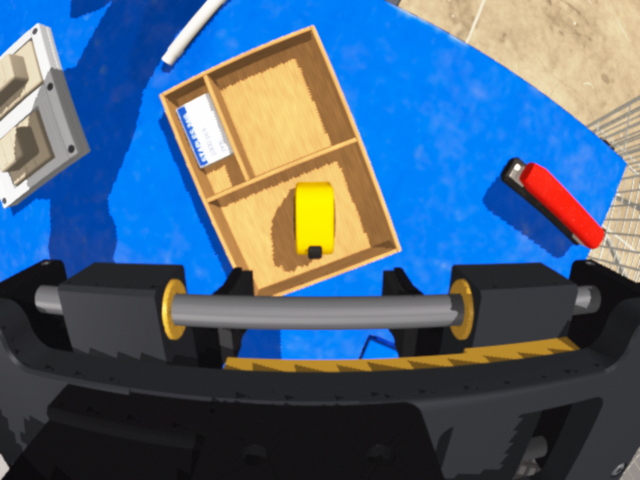

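The wrist view puts the yellow tape at (314,220), centred between the fingers and matching the top view. Next I descend, grip and lift.

{"method": "servo_tool", "body": {"series": [[[0, 0, 0.12, 0, 0, 0, 0.7], [0, 0, 0.24, 0, 0, 0, 0.7], [0, 0, 0.36, 0, 0, 0, 0.7], [0, 0, 0.46, 0, 0, 0, 0.7], [0, 0, 0.53, 0, 0, 0, 0.7], [0, 0, 0.573, 0, 0, 0, 0.7], [0, 0, 0.573, 0, 0, 0, 0.7], [0, 0, 0.573, 0, 0, 0, 0.2], [0, 0, 0.573, 0, 0, 0, 0.2], [0, 0, 0.573, 0, 0, 0, 0.2], [0, 0, 0.573, 0, 0, 0, 0.2], [0, 0, 0.573, 0, 0, 0, 0.2]]], "grip_force": 30}}

```text
time_s: 2.82
tool_pos: [0.5303, 0.1582, 0.0296]
tool_rot: [180.0, 0.1, -156.0]
force: [0.8, 0.3, -0.5]
grip_width: 0.0358
grasp_force: 0.0
```

{"method": "servo_tool", "body": {"series": [[[0, 0, 0, 0, 0, 0, 0.2], [0, 0, 0, 0, 0, 0, 0.2], [0, 0, -0.03, 0, 0, 0, 0.2], [0, 0, -0.08, 0, 0, 0, 0.2], [0, 0, -0.16, 0, 0, 0, 0.2], [0, 0, -0.24, 0, 0, 0, 0.2], [0, 0, -0.32, 0, 0, 0, 0.2], [0, 0, -0.38, 0, 0, 0, 0.2], [0, 0, -0.4, 0, 0, 0, 0.2], [0, 0, -0.4, 0, 0, 0, 0.2]]]}}

```text
time_s: 3.65
tool_pos: [0.5306, 0.1581, 0.1502]
tool_rot: [180.0, 0.2, -156.0]
force: [1.5, -0.3, -2.0]
grip_width: 0.032
grasp_force: 29.6
```

```bash
python3 - <<'E'
from h import *
from cell import get_obs
a=cur();print(a[0],get_obs()["grip_width"],get_obs()["grasp_force"])
b=pose(.6,.02,a[0][2],136);print(step(a,b))
L=pose(.5285,-.2365,.16,136);print("b->L",step(b,L))
E
```

```text
[0.53060592 0.15805261 0.15020843] 0.03195723177035689 29.56124620512128
[-0.024, -0.514, 0.0, 0.001, 0.001, 0.378]
b->L [-0.422, -0.781, -0.033, 0.0, 0.0, 0.0]
```

{"method": "servo_tool", "body": {"series": [[[-0.003, -0.05, 0, 0, 0, 0.038, 0.2], [-0.005, -0.1, 0, 0, 0, 0.076, 0.2], [-0.008, -0.16, 0, 0, 0, 0.113, 0.2], [-0.01, -0.22, 0, 0, 0, 0.151, 0.2], [-0.013, -0.28, 0, 0, 0, 0.189, 0.2], [-0.015, -0.34, 0, 0, 0, 0.227, 0.2], [-0.018, -0.4, 0, 0, 0, 0.265, 0.2], [-0.02, -0.45, 0, 0, 0, 0.302, 0.2], [-0.022, -0.49, 0, 0, 0, 0.34, 0.2], [-0.024, -0.514, 0, 0, 0, 0.378, 0.2], [-0.024, -0.514, 0, 0, 0, 0.378, 0.2], [-0.024, -0.514, 0, 0, 0, 0.378, 0.2]]]}}

```text
time_s: 4.65
tool_pos: [0.5978, 0.0196, 0.1467]
tool_rot: [-179.9, -0.1, 136.1]
force: [0.6, 0.3, -2.5]
grip_width: 0.0322
grasp_force: 29.6
```

{"method": "servo_tool", "body": {"series": [[[0, 0, 0.08, 0, 0, 0, 0.2], [0, 0, 0.16, 0, 0, 0, 0.2], [0, 0, 0.24, 0, 0, 0, 0.2], [0, 0, 0.31, 0, 0, 0, 0.2], [0, 0, 0.36, 0, 0, 0, 0.2], [0, 0, 0.39, 0, 0, 0, 0.2], [0, 0, 0.402, 0, 0, 0, 0.2], [0, 0, 0.402, 0, 0, 0, 0.2], [0, 0, 0.402, 0, 0, 0, 0.2]]]}}

```text
time_s: 5.4
tool_pos: [0.5994, 0.0201, 0.0285]
tool_rot: [179.9, 0.0, 136.0]
force: [1.0, 0.9, -1.4]
grip_width: 0.0318
grasp_force: 29.6
```

{"method": "servo_tool", "body": {"series": [[[0, 0, 0.004, 0, 0, 0, 0.2], [0, 0, 0.008, 0, 0, 0, 0.2], [0, 0, 0.01, 0, 0, 0, 0.2], [0, 0, 0.01, 0, 0, 0, 0.2]]]}}

```text
time_s: 5.73
tool_pos: [0.5994, 0.0199, 0.0255]
tool_rot: [179.9, 0.0, 135.9]
force: [0.2, 0.3, -0.1]
grip_width: 0.0319
grasp_force: 29.6
```

{"method": "servo_tool", "body": {"series": [[[0, 0, 0.003, 0, 0, 0, 0.2], [0, 0, 0.003, 0, 0, 0, 0.45], [0, 0, 0.003, 0, 0, 0, 0.6], [0, 0, 0.003, 0, 0, 0, 0.6], [0, 0, 0.003, 0, 0, 0, 0.6], [0, 0, -0.1, 0, 0, 0, 0.6], [0, 0, -0.2, 0, 0, 0, 0.6], [0, 0, -0.3, 0, 0, 0, 0.6], [0, 0, -0.4, 0, 0, 0, 0.6], [0, 0, -0.48, 0, 0, 0, 0.6], [0, 0, -0.48, 0, 0, 0, 0.6]]]}}

```text
time_s: 6.65
tool_pos: [0.6023, 0.0196, 0.1748]
tool_rot: [179.5, 0.3, 135.9]
force: [0.8, -0.3, 0.8]
grip_width: 0.0524
grasp_force: 0.0
```

{"method": "servo_tool", "body": {"series": [[[-0.422, -0.781, 0, 0, 0, 0, 0.7], [-0.422, -0.781, 0, 0, 0, 0, 0.7], [-0.422, -0.781, 0, 0, 0, 0, 0.7], [-0.422, -0.781, 0, 0, 0, 0, 0.7], [-0.422, -0.781, 0, 0, 0, 0, 0.7], [-0.422, -0.781, 0, 0, 0, 0, 0.7], [-0.422, -0.781, 0, 0, 0, 0, 0.7], [-0.422, -0.781, 0, 0, 0, 0, 0.7], [-0.422, -0.781, 0, 0, 0, 0, 0.7], [-0.422, -0.781, 0, 0, 0, 0, 0.7]]]}}

```text
time_s: 7.48
tool_pos: [0.5273, -0.2351, 0.1682]
tool_rot: [180.0, -0.1, 136.0]
force: [0.4, 0.4, 0.2]
grip_width: 0.0612
grasp_force: 0.0
```

```bash
python3 - <<'E'
from h import *
from cell import eyes
a=cur();print(a[0])
f,P,M=wcloud("pics/w2.png")
def top(q,Z0,Z1,n,x,y,r):
    Z=q[...,2];m=(Z>Z0)&(Z<Z1)&(np.hypot(q[...,0]-x,q[...,1]-y)<r)
    print(n,m.sum(),rect(q[m][:,:2]),np.percentile(Z[m],[5,50,95]).round(4))
top(P,.05,.065,"long",.528,-.237,.06)
top(P,.05,.065,"short",.586,-.176,.045)
top(P,.02,.032,"mouldtop",.558,-.206,.13)
c=eyes.read_camera("top");Q=cloud(c)
top(Q,.03,.08,"tape",.6,.02,.07)
b=pose(.5285,-.2365,.05,136);print(step(a,b))
E
```

```text
[ 0.52729377 -0.23514136  0.16822623]
long 4575 (array([ 528.4, -237.7]), array([36. , 79.5]), 46.8) [0.0533 0.0556 0.057 ]
short 2409 (array([ 586.9, -177. ]), array([36.4, 46.9]), 47.5) [0.0527 0.0556 0.057 ]
mouldtop 19440 (array([ 554.7, -203.5]), array([173.2, 134.5]), 46.7) [0.0243 0.0261 0.0285]
tape 401 (array([577.4,  28.8]), array([66.9, 95.1]), 34.2) [0.0329 0.0558 0.0639]
[-0.006, -0.001, 0.394, 0.0, -0.0, 0.0]
```

View pics/w2.png

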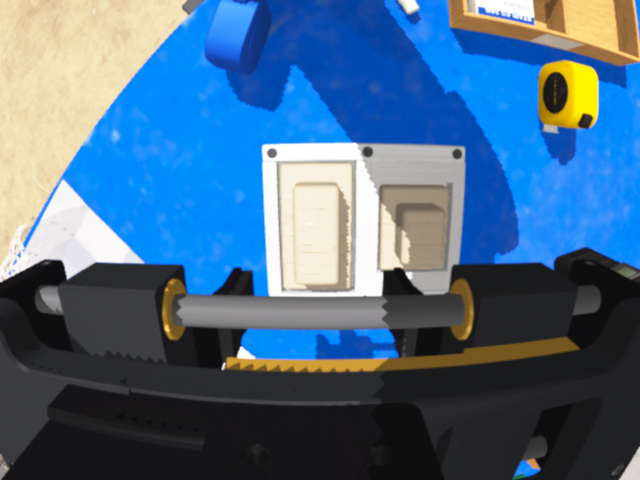

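The mould is at (365,220), with the long cap at (317,235) squarely between the fingers and the tape standing at (568,95). I'll descend in two stages.

{"method": "servo_tool", "body": {"series": [[[0, 0, 0.08, 0, 0, -0.004, 0.7], [0, 0, 0.16, 0, 0, -0.004, 0.7], [0, 0, 0.24, 0, 0, -0.004, 0.7], [0, 0, 0.3, 0, 0, -0.004, 0.7], [0, 0, 0.33, 0, 0, -0.004, 0.7], [0, 0, 0.33, 0, 0, -0.004, 0.7], [0, 0, 0.33, 0, 0, -0.004, 0.7]]], "grip_force": 10}}

```text
time_s: 8.17
tool_pos: [0.5274, -0.2359, 0.07]
tool_rot: [-180.0, -0.0, 136.7]
force: [0.6, -0.1, -0.2]
grip_width: 0.0609
grasp_force: 0.0
```

{"method": "servo_tool", "body": {"series": [[[-0.006, -0.002, 0.04, 0, 0, 0, 0.7], [-0.006, -0.002, 0.08, 0, 0, 0, 0.7], [-0.006, -0.002, 0.105, 0, 0, 0, 0.7], [-0.006, -0.002, 0.118, 0, 0, 0, 0.7], [-0.006, -0.002, 0.118, 0, 0, 0, 0.6], [-0.006, -0.002, 0.118, 0, 0, 0, 0.52], [-0.006, -0.002, 0.118, 0, 0, 0, 0.48], [-0.006, -0.002, 0.118, 0, 0, 0, 0.46], [-0.006, -0.002, 0.118, 0, 0, 0, 0.44], [-0.006, -0.002, 0.118, 0, 0, 0, 0.42], [-0.006, -0.002, 0.118, 0, 0, 0, 0.4], [-0.006, -0.002, 0.118, 0, 0, 0, 0.38]]], "grip_force": 10}}

```text
time_s: 9.17
tool_pos: [0.5282, -0.2381, 0.0348]
tool_rot: [180.0, 0.0, 136.7]
force: [0.1, 0.6, 0.8]
grip_width: 0.036
grasp_force: 10.0
```

{"method": "servo_tool", "body": {"series": [[[0, 0, 0, 0, 0, 0, 0.3], [0, 0, 0, 0, 0, 0, 0.2], [0, 0, 0, 0, 0, 0, 0.2], [0, 0, 0, 0, 0, 0, 0.2]]]}}

```text
time_s: 9.5
tool_pos: [0.5282, -0.2381, 0.0347]
tool_rot: [180.0, 0.0, 136.7]
force: [-0.3, 1.5, 2.9]
grip_width: 0.036
grasp_force: 10.0
```

{"method": "servo_tool", "body": {"series": [[[0, 0, -0.01, 0, 0, 0, 0.2], [0, 0, -0.03, 0, 0, 0, 0.2], [0, 0, -0.06, 0, 0, 0, 0.2], [0, 0, -0.1, 0, 0, 0, 0.2], [0, 0, -0.15, 0, 0, 0, 0.2], [0, 0, -0.2, 0, 0, 0, 0.2], [0, 0, -0.26, 0, 0, 0, 0.2], [0, 0, -0.32, 0, 0, 0, 0.2], [0, 0, -0.37, 0, 0, 0, 0.2], [0, 0, -0.4, 0, 0, 0, 0.2], [0, 0, -0.4, 0, 0, 0, 0.2]]]}}

```text
time_s: 10.42
tool_pos: [0.5292, -0.2392, 0.1575]
tool_rot: [179.9, 0.2, 136.6]
force: [-0.1, -1.2, -0.2]
grip_width: 0.0356
grasp_force: 10.0
```

```bash
python3 - <<'E'
from h import *
from cell import eyes
f,P,M=wcloud("pics/w3.png")
a=cur();print(a[0])
c=eyes.read_camera("top");Q=cloud(c)
Z=Q[...,2];m=(Z>.03)&(Z<.08)&(np.hypot(Q[...,0]-.6,Q[...,1]-.02)<.045);print("tape",rect(Q[m][:,:2]),np.percentile(Z[m],[5,50,95]))
m=(Z>.030)&(Z<.045)&(np.hypot(Q[...,0]-.5015,Q[...,1]-.1126)<.14);print("carton",rect(Q[m][:,:2]))
g=np.array([.5015,.1126]);ang=np.radians(45.9);y=np.array([np.cos(ang),np.sin(ang)]);x=np.array([y[1],-y[0]])
lc=g+.048*y;sc=g-.0225*x-.054*y
print(lc,sc,step(a,pose(*lc,a[0][2],135.9)))
E
```

```text
[ 0.52846543 -0.2387045   0.15581671]
tape (array([597.5,  20.9]), array([36. , 62.1]), 45.5) [0.04020176 0.05690213 0.06381245]
carton (array([523.5,  91.2]), array([221.4, 214. ]), 45.9)
[0.53490381 0.14707006] [0.44776287 0.08947922] [0.867, 0.95, -0.001, 0.0, 0.001, 0.004]
```

View pics/w3.png

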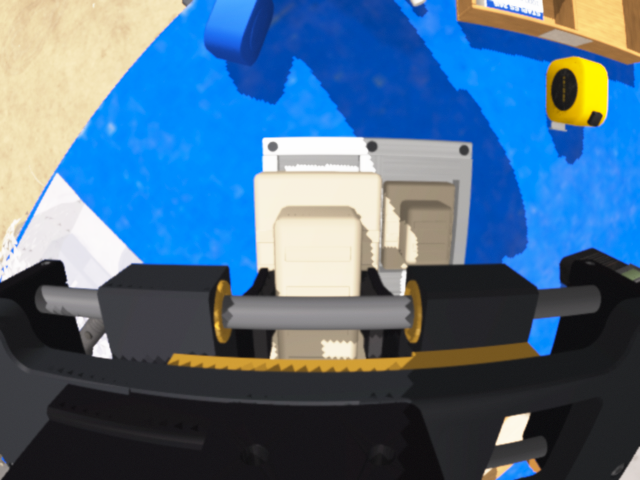

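The cap hangs level and centred in the fingers at (315,240), and the tape stands upright at (577,92). Next I carry the cap to the long cell.

{"method": "servo_tool", "body": {"series": [[[0.02, 0.022, 0, 0, 0, 0, 0.2], [0.06, 0.066, 0, 0, 0, 0, 0.2], [0.11, 0.12, 0, 0, 0, 0, 0.2], [0.17, 0.186, 0, 0, 0, 0, 0.2], [0.23, 0.252, 0, 0, 0, 0, 0.2], [0.29, 0.318, 0, 0, 0, 0, 0.2], [0.35, 0.384, 0, 0, 0, 0, 0.2], [0.41, 0.45, 0, 0, 0, 0, 0.2], [0.47, 0.515, 0, 0, 0, 0.004, 0.2], [0.53, 0.58, 0, 0, 0, 0.004, 0.2], [0.59, 0.646, 0, 0, 0, 0.004, 0.2], [0.65, 0.712, 0, 0, 0, 0.004, 0.2]]]}}

```text
time_s: 11.52
tool_pos: [0.5313, 0.0528, 0.1533]
tool_rot: [-179.9, -0.1, 136.0]
force: [0.4, 0.7, -1.5]
grip_width: 0.036
grasp_force: 10.0
```

{"method": "servo_tool", "body": {"series": [[[0.06, 0.065, 0, 0, 0, 0, 0.2], [0.115, 0.126, 0, 0, 0, 0, 0.2], [0.16, 0.175, 0, 0, 0, 0, 0.2], [0.195, 0.214, 0, 0, 0, 0, 0.2], [0.213, 0.233, 0, 0, 0, 0, 0.2], [0.217, 0.238, 0, 0, 0, 0, 0.2], [0.217, 0.238, 0, 0, 0, 0, 0.2], [0.217, 0.238, 0, 0, 0, 0, 0.2]]]}}

```text
time_s: 12.18
tool_pos: [0.5354, 0.1461, 0.1541]
tool_rot: [-179.9, 0.0, 135.9]
force: [0.1, 0.1, -0.7]
grip_width: 0.0361
grasp_force: 10.0
```

```bash
python3 - <<'E'
from h import *
f,P,M=wcloud()
a=cur();print(a[0],a[1].as_euler("xyz",degrees=True))
Z=P[...,2];m=(Z>.028)&(Z<.045)&(np.hypot(P[...,0]-.5015,P[...,1]-.1126)<.14);print("carton",m.sum(),rect(P[m][:,:2]))
print(step(a,pose(.535,.147,.028,135.9)))
E
```

```text
[0.53552501 0.14580887 0.15428423] [-1.79957660e+02  1.81389301e-02  1.35819117e+02]
carton 4408 (array([492.3, 121.1]), array([220.7, 128.2]), 45.7)
[0.004, 0.002, 0.421, -0.0, 0.0, -0.0]
```

{"method": "servo_tool", "body": {"series": [[[0.004, 0.002, 0.04, 0, 0, 0, 0.2], [0.004, 0.002, 0.1, 0, 0, 0, 0.2], [0.004, 0.002, 0.17, 0, 0, 0, 0.2], [0.004, 0.002, 0.24, 0, 0, 0, 0.2], [0.004, 0.002, 0.3, 0, 0, 0, 0.2], [0.004, 0.002, 0.35, 0, 0, 0, 0.2], [0.004, 0.002, 0.38, 0, 0, 0, 0.2], [0.004, 0.002, 0.395, 0, 0, 0, 0.2], [0.004, 0.002, 0.402, 0, 0, 0, 0.2], [0.004, 0.002, 0.402, 0, 0, 0, 0.2], [0.004, 0.002, 0.402, 0, 0, 0, 0.2]]]}}

```text
time_s: 13.15
tool_pos: [0.5358, 0.1488, 0.0346]
tool_rot: [179.9, 0.0, 135.9]
force: [-0.6, -0.2, -1.2]
grip_width: 0.0358
grasp_force: 10.0
```

{"method": "servo_tool", "body": {"series": [[[0, 0, 0.004, 0, 0, 0, 0.2], [0, 0, 0.008, 0, 0, 0, 0.2], [0, 0, 0.011, 0, 0, 0, 0.2], [0, 0, 0.013, 0, 0, 0, 0.2], [0, 0, 0.015, 0, 0, 0, 0.2], [0, 0, 0.017, 0, 0, 0, 0.2], [0, 0, 0.017, 0, 0, 0, 0.2]]]}}

```text
time_s: 13.73
tool_pos: [0.5351, 0.1488, 0.0288]
tool_rot: [180.0, 0.0, 135.9]
force: [0.8, 0.8, -0.8]
grip_width: 0.0359
grasp_force: 10.0
```

{"method": "servo_tool", "body": {"series": [[[0, 0, 0.001, 0, 0, 0, 0.2], [0, 0, 0.002, 0, 0, 0, 0.2], [0, 0, 0.003, 0, 0, 0, 0.2], [0, 0, 0.003, 0, 0, 0, 0.2]]]}}

```text
time_s: 14.07
tool_pos: [0.5351, 0.1487, 0.0287]
tool_rot: [180.0, -0.0, 135.9]
force: [-2.9, -1.6, 6.7]
grip_width: 0.036
grasp_force: 10.0
```

Contact, at about 7 N. I'll release gently and rise.

{"method": "servo_tool", "body": {"series": [[[0, 0, -0.001, 0, 0, 0, 0.43], [0, 0, -0.001, 0, 0, 0, 0.47], [0, 0, -0.001, 0, 0, 0, 0.53], [0, 0, -0.001, 0, 0, 0, 0.58], [0, 0, -0.001, 0, 0, 0, 0.6], [0, 0, -0.001, 0, 0, 0, 0.6], [0, 0, -0.05, 0, 0, 0, 0.6], [0, 0, -0.12, 0, 0, 0, 0.6], [0, 0, -0.22, 0, 0, 0, 0.6], [0, 0, -0.34, 0, 0, 0, 0.6], [0, 0, -0.46, 0, 0, 0, 0.6], [0, 0, -0.46, 0, 0, 0, 0.6]]]}}

```text
time_s: 15.07
tool_pos: [0.5395, 0.1499, 0.1736]
tool_rot: [179.3, 0.3, 135.9]
force: [2.3, 0.5, 0.6]
grip_width: 0.0522
grasp_force: 0.0
```

```bash
python3 - <<'E'
from h import *
f,P,M=wcloud("pics/w4.png")
a=cur();print(a[0])
Z=P[...,2];m=(Z>.044)&(Z<.065)&(np.hypot(P[...,0]-.535,P[...,1]-.148)<.06);print("hump",m.sum(),rect(P[m][:,:2]),np.percentile(Z[m],[5,50,95]))
b=pose(.5868,-.1768,.168,136.7)
print(step(a,b))
E
```

```text
[0.53797208 0.14955097 0.17030311]
hump 4348 (array([534.9, 149.1]), array([36.4, 79.1]), 45.7) [0.04720263 0.04962261 0.05100714]
[-0.874, -0.668, 0.005, 0.003, 0.001, -0.004]
```

View pics/w4.png

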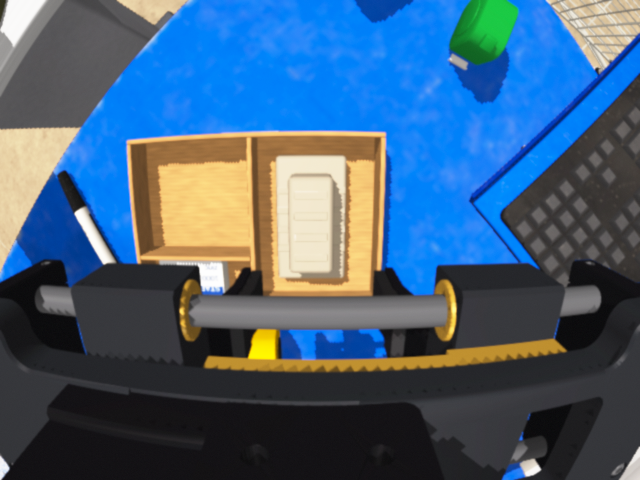

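The long cap lies flat and centred in the long cell at (311,220), with its hump top at 50 mm. On to the short cap.

{"method": "servo_tool", "body": {"series": [[[-0.879, -0.659, 0.02, 0, 0, -0.004, 0.7], [-0.879, -0.659, 0.02, 0, 0, -0.004, 0.7], [-0.879, -0.659, 0.02, 0, 0, -0.004, 0.7], [-0.879, -0.659, 0.02, 0, 0, -0.004, 0.7], [-0.879, -0.659, 0.02, 0, 0, -0.004, 0.7], [-0.879, -0.659, 0.02, 0, 0, -0.004, 0.7], [-0.879, -0.659, 0.02, 0, 0, -0.004, 0.7], [-0.879, -0.659, 0.02, 0, 0, -0.004, 0.7], [-0.879, -0.659, 0.02, 0, 0, -0.004, 0.7], [-0.879, -0.659, 0.02, 0, 0, -0.004, 0.7], [-0.879, -0.659, 0.02, 0, 0, -0.004, 0.7], [-0.879, -0.659, 0.02, 0, 0, -0.004, 0.7]]]}}

```text
time_s: 16.12
tool_pos: [0.587, -0.1745, 0.1589]
tool_rot: [180.0, -0.1, 136.8]
force: [-1.1, 0.3, -0.6]
grip_width: 0.0606
grasp_force: 0.0
```

{"method": "servo_tool", "body": {"series": [[[0, 0, 0.08, 0, 0, 0, 0.7], [0, 0, 0.16, 0, 0, 0, 0.7], [0, 0, 0.24, 0, 0, 0, 0.7], [0, 0, 0.28, 0, 0, 0, 0.7], [0, 0, 0.3, 0, 0, 0, 0.7], [0, 0, 0.3, 0, 0, 0, 0.7], [0, 0, 0.3, 0, 0, 0, 0.7]]]}}

```text
time_s: 16.7
tool_pos: [0.5877, -0.1763, 0.0707]
tool_rot: [180.0, 0.0, 136.7]
force: [-0.1, 0.5, -0.0]
grip_width: 0.0609
grasp_force: 0.0
```

```bash
python3 - <<'E'
from h import *
f,P,M=wcloud()
a=cur();print(a[0],a[1].as_euler("xyz",degrees=True))
Z=P[...,2];m=(Z>.05)&(Z<.063)&(np.hypot(P[...,0]-.587,P[...,1]+.177)<.04);print("hump",m.sum(),rect(P[m][:,:2]),np.percentile(Z[m],[5,50,95]))
print(step(a,pose(.5868,-.1768,.0345,136.7)))
E
```

```text
[ 0.58808887 -0.17665472  0.07119946] [1.79925885e+02 9.92856201e-02 1.36689286e+02]
hump 4276 (array([ 581.8, -172.1]), array([36.1, 33. ]), 47.1) [0.05266528 0.05556105 0.05688659]
[0.003, -0.003, 0.122, 0.0, 0.001, -0.0]
```

{"method": "servo_tool", "body": {"series": [[[0.003, -0.003, 0.04, 0, 0, 0, 0.7], [0.003, -0.003, 0.08, 0, 0, 0, 0.7], [0.003, -0.003, 0.105, 0, 0, 0, 0.7], [0.003, -0.003, 0.119, 0, 0, 0, 0.7], [0.003, -0.003, 0.119, 0, 0, 0, 0.6], [0.003, -0.003, 0.119, 0, 0, 0, 0.52], [0.003, -0.003, 0.119, 0, 0, 0, 0.48], [0.003, -0.003, 0.119, 0, 0, 0, 0.46], [0.003, -0.003, 0.119, 0, 0, 0, 0.44], [0.003, -0.003, 0.119, 0, 0, 0, 0.42], [0.003, -0.003, 0.119, 0, 0, 0, 0.38], [0.003, -0.003, 0.119, 0, 0, 0, 0.2]]], "grip_force": 10}}

```text
time_s: 17.75
tool_pos: [0.5861, -0.1767, 0.0345]
tool_rot: [180.0, 0.0, 136.7]
force: [0.1, 0.8, 1.1]
grip_width: 0.0357
grasp_force: 10.0
```

{"method": "servo_tool", "body": {"series": [[[0, 0, 0, 0, 0, 0, 0.2], [0, 0, 0, 0, 0, 0, 0.2], [0, 0, 0, 0, 0, 0, 0.2]]]}}

```text
time_s: 18.0
tool_pos: [0.5862, -0.1767, 0.0345]
tool_rot: [180.0, 0.0, 136.7]
force: [0.2, 1.3, 2.3]
grip_width: 0.0359
grasp_force: 10.0
```

{"method": "servo_tool", "body": {"series": [[[0, 0, -0.01, 0, 0, 0, 0.2], [0, 0, -0.03, 0, 0, 0, 0.2], [0, 0, -0.06, 0, 0, 0, 0.2], [0, 0, -0.1, 0, 0, 0, 0.2], [0, 0, -0.15, 0, 0, 0, 0.2], [0, 0, -0.2, 0, 0, 0, 0.2], [0, 0, -0.26, 0, 0, 0, 0.2], [0, 0, -0.32, 0, 0, 0, 0.2], [0, 0, -0.37, 0, 0, 0, 0.2], [0, 0, -0.4, 0, 0, 0, 0.2], [0, 0, -0.4, 0, 0, 0, 0.2]]]}}

```text
time_s: 18.92
tool_pos: [0.5873, -0.1774, 0.1574]
tool_rot: [179.8, 0.2, 136.6]
force: [-0.1, -0.1, -0.5]
grip_width: 0.0363
grasp_force: 10.0
```

```bash
python3 - <<'E'
from h import *
f,P,M=wcloud("pics/w5.png")
a=cur();print(a[0],step(a,pose(.450,.0895,a[0][2],135.9)))
E
```

```text
[ 0.5864862  -0.17709317  0.15567121] [0.941, 0.334, -0.001, 0.001, 0.001, 0.004]
```

View pics/w5.png

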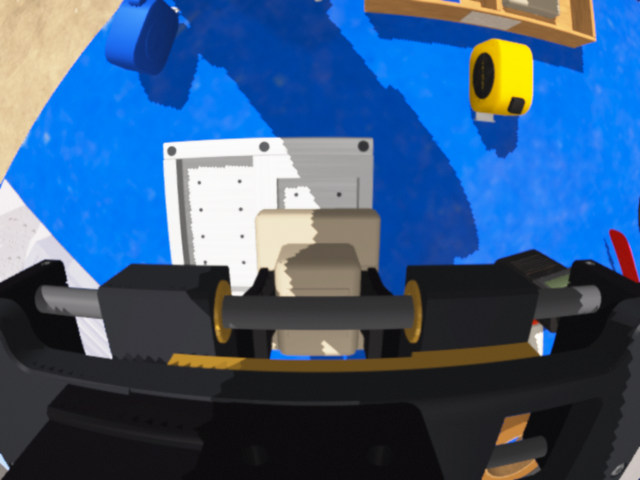

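The short cap is held level at (318,260) and the mould is empty. Next I carry it to the short cell.

{"method": "servo_tool", "body": {"series": [[[0.025, 0.009, 0, 0, 0, 0, 0.2], [0.08, 0.028, 0, 0, 0, 0, 0.2], [0.15, 0.053, 0, 0, 0, 0, 0.2], [0.23, 0.082, 0, 0, 0, 0, 0.2], [0.31, 0.11, 0, 0, 0, 0, 0.2], [0.39, 0.138, 0, 0, 0, 0, 0.2], [0.47, 0.167, 0, 0, 0, 0.004, 0.2], [0.55, 0.195, 0, 0, 0, 0.004, 0.2], [0.63, 0.224, 0, 0, 0, 0.004, 0.2], [0.71, 0.252, 0, 0, 0, 0.004, 0.2], [0.78, 0.277, 0, 0, 0, 0.004, 0.2], [0.84, 0.298, 0, 0, 0, 0.004, 0.2]]]}}

```text
time_s: 19.97
tool_pos: [0.4616, 0.0631, 0.1529]
tool_rot: [-179.9, -0.1, 136.0]
force: [0.8, 0.8, -0.9]
grip_width: 0.0361
grasp_force: 10.0
```

{"method": "servo_tool", "body": {"series": [[[0.05, 0.018, 0, 0, 0, 0, 0.2], [0.085, 0.03, 0, 0, 0, 0, 0.2], [0.1, 0.036, 0, 0, 0, 0, 0.2], [0.101, 0.036, 0, 0, 0, 0, 0.2], [0.101, 0.036, 0, 0, 0, 0, 0.2], [0.101, 0.036, 0, 0, 0, 0, 0.2]]]}}

```text
time_s: 20.47
tool_pos: [0.4497, 0.0892, 0.1539]
tool_rot: [-180.0, 0.0, 135.9]
force: [0.0, -0.3, -0.7]
grip_width: 0.0357
grasp_force: 10.0
```

```bash
python3 - <<'E'
from h import *
a=cur();print(a[0],a[1].as_euler("xyz",degrees=True),step(a,pose(.449,.0895,.034,135.9)))
E
```

```text
[0.44968129 0.08916665 0.15385128] [-1.79964888e+02  7.76852361e-03  1.35872231e+02] [0.002, -0.001, 0.4, -0.0, 0.0, -0.0]
```

Clearances: foot 74 in 100 along x, 60 in 104 across. I'll lower in the same two stages.

{"method": "servo_tool", "body": {"series": [[[0.002, 0, 0.04, 0, 0, 0, 0.2], [0.002, 0, 0.1, 0, 0, 0, 0.2], [0.002, 0, 0.17, 0, 0, 0, 0.2], [0.002, 0, 0.24, 0, 0, 0, 0.2], [0.002, 0, 0.3, 0, 0, 0, 0.2], [0.002, 0, 0.35, 0, 0, 0, 0.2], [0.002, 0, 0.38, 0, 0, 0, 0.2], [0.002, 0, 0.395, 0, 0, 0, 0.2], [0.002, 0, 0.402, 0, 0, 0, 0.2], [0.002, 0, 0.402, 0, 0, 0, 0.2], [0.002, 0, 0.402, 0, 0, 0, 0.2]]]}}

```text
time_s: 21.38
tool_pos: [0.4499, 0.0905, 0.0343]
tool_rot: [179.9, 0.0, 135.9]
force: [-0.2, 1.4, -0.7]
grip_width: 0.0358
grasp_force: 10.0
```

{"method": "servo_tool", "body": {"series": [[[0, 0, 0.004, 0, 0, 0, 0.2], [0, 0, 0.008, 0, 0, 0, 0.2], [0, 0, 0.011, 0, 0, 0, 0.2], [0, 0, 0.013, 0, 0, 0, 0.2], [0, 0, 0.014, 0, 0, 0, 0.2], [0, 0, 0.015, 0, 0, 0, 0.2], [0, 0, 0.015, 0, 0, 0, 0.2]]]}}

```text
time_s: 21.97
tool_pos: [0.4491, 0.0905, 0.029]
tool_rot: [-180.0, -0.0, 135.9]
force: [0.4, -0.6, -0.8]
grip_width: 0.0356
grasp_force: 10.0
```

{"method": "servo_tool", "body": {"series": [[[0, 0, 0.001, 0, 0, 0, 0.2], [0, 0, 0.002, 0, 0, 0, 0.2], [0, 0, 0.003, 0, 0, 0, 0.2], [0, 0, 0.003, 0, 0, 0, 0.2]]]}}

```text
time_s: 22.3
tool_pos: [0.4492, 0.0905, 0.0284]
tool_rot: [180.0, -0.0, 135.9]
force: [-1.0, -0.2, 2.1]
grip_width: 0.0357
grasp_force: 10.0
```

{"method": "servo_tool", "body": {"series": [[[0, 0, 0, 0, 0, 0, 0.43], [0, 0, 0, 0, 0, 0, 0.47], [0, 0, 0, 0, 0, 0, 0.53], [0, 0, 0, 0, 0, 0, 0.58], [0, 0, 0, 0, 0, 0, 0.6], [0, 0, 0, 0, 0, 0, 0.6], [0, 0, -0.05, 0, 0, 0, 0.6], [0, 0, -0.12, 0, 0, 0, 0.6], [0, 0, -0.22, 0, 0, 0, 0.6], [0, 0, -0.34, 0, 0, 0, 0.6], [0, 0, -0.5, 0, 0, 0, 0.6], [0, 0, -0.6, 0, 0, 0, 0.6]]]}}

```text
time_s: 23.3
tool_pos: [0.4491, 0.0903, 0.2105]
tool_rot: [179.9, 0.0, 135.9]
force: [1.6, 0.6, 0.1]
grip_width: 0.0521
grasp_force: 0.0
```

{"method": "servo_tool", "body": {"series": [[[-0.4, -0.1, -0.1, 0, 0, 0, 0.6], [-0.4, -0.1, -0.1, 0, 0, 0, 0.6], [-0.4, -0.1, -0.1, 0, 0, 0, 0.6], [-0.4, -0.1, -0.1, 0, 0, 0, 0.6], [-0.4, -0.1, -0.1, 0, 0, 0, 0.6], [-0.4, -0.1, -0.1, 0, 0, 0, 0.6]]]}}

```text
time_s: 23.8
tool_pos: [0.5142, -0.0141, 0.2377]
tool_rot: [-180.0, -0.1, 135.9]
force: [-0.2, 1.0, -0.2]
grip_width: 0.0522
grasp_force: 0.0
```

```bash
python3 - <<'E'
from h import *
from cell import eyes
a=cur();print(a[0])
f,P,M=wcloud("pics/w6.png");Z=P[...,2]
for n,x,y,z0,z1,r in(("long",.535,.149,.044,.06,.055),("short",.449,.0905,.044,.06,.055),("tape",.598,.021,.045,.075,.05)):
    m=(Z>z0)&(Z<z1)&(np.hypot(P[...,0]-x,P[...,1]-y)<r)
    print(n,m.sum(), m.any() and (rect(P[m][:,:2]),np.percentile(Z[m],[5,50,95]).round(4)))
E
```

```text
[ 0.51419232 -0.01414344  0.23770613]
long 2689 ((array([535. , 148.1]), array([36.3, 79.7]), 46.1), array([0.047 , 0.0497, 0.0511]))
short 1777 ((array([450.3,  89.9]), array([36.1, 45.9]), 47.2), array([0.047 , 0.0496, 0.0511]))
tape 1879 ((array([597.6,  21.6]), array([34.2, 60. ]), 46.8), array([0.0486, 0.059 , 0.0611]))
```

View pics/w6.png

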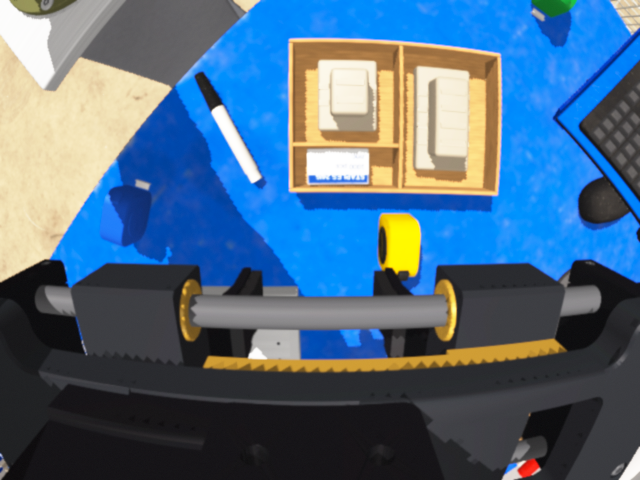

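The short cap at (347,95) and the long cap at (441,118) lie flat in their cells. The tape stands on the bench at (399,244), clear of the carton, and the gripper is free.

```bash
python3 -c "
from cell import env;print(env.sign_off())"
```

```text
the job is handed in; nothing more can be done
None
```

The job is handed in: both caps lie flat in their cells and the yellow tape measure stands upright on the bench outside the carton, at 24 s of the 72 s allowed; the sign-off gave no verdict.

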